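Centre-punch the drill spot on a bracket blank

ROBOT

A 7-joint arm with a two-finger parallel gripper is mounted at the origin on the work surface. World frame = base frame: x ahead of the robot, y to its left, z up, the work surface at z = 0. Lengths are in mm, angles in rad, forces in N, time in s.
With the tool pointing down it reaches from about 400 to 750 mm from the base axis. Payload 19.5 kg.
Tool frame: the origin (TCP) lies between the finger pads; the fingertips stand 25 mm ahead of it and the grasp point (between the pads) lies 6 mm ahead of it; z points along the fingers, y is the line along which they close (so a half turn about z gives the same grasp; the last joint's range is limited). The gripper opens to 85 mm and grips with 20 to 120 N. Pads are 22 mm wide; open, the fingers measure 114 mm over their backs; the gripper's body (76 mm by 85 mm) begins 54 mm behind the grasp point. The pads swing forward as they close: fully open they stand 13 mm farther back than shut.
Start: joints at [-1.257, 0.707, -0.028, 1.485, 0.022, 0.951, -0.075], TCP at [200.283, 538.966, 256.268] pointing down, gripper open.
Joint ranges: [-2.71, 2.71], [-0.32, 2.16], [-1.57, 1.52], [0, 2.45], [-1.46, 4.6], [0, 2.02], [-2.83, 2.83]. Speed limits (rad/s): [1.89, 1.89, 2.57, 2.57, 3.01, 3.01, 3.01].

INTERFACE

Orientations are given as a unit quaternion [w, x, y, z].
In Python, from rig import r, eyes, workorder gives the robot as it stands. The module is installed in compiled form; this text tells all that it offers.
- The arm moves only by the tool apply_moves, never from a script. Its arguments are lists of equal length, an entry for each row: "translation": the shift along the tool's x, y, z in mm, a list of three; "rot": the turn, a rotation vector about the tool's x, y, z in degrees, a list of three. In form: {"translation": [[x, y, z], ...], "rot": [[rx, ry, rz], ...]}. A call has 1 to 5 rows; each row shifts and turns the commanded pose from where the row before left it, along the tool's axes as they then stand; what a row does not reach is not made up. A row lasts 1/10 s, in which the tool goes at most 50 mm and 8.59 degrees, less where a joint would pass 70% of its speed; a pose out of reach is approached as far as the arm can. A call is refused whole if a number of a shift passes 50 or a number of a turn 8.59, either way. A call with a gripper value outside its range is refused whole. "gripper" is the opening, from -1 (shut) to 1 (fully open), so that 0 is half open, set as the call begins (left out, the last holds). The fingers move at their own pace and stop on an object; "newtons" is the grip in N (left out, the last holds). Time passes only in rows, so rows that do not move let the fingers close. It gives the time, the measured TCP pose, the force, the opening and the grip force at its end, in the units of the state.
- r.read_state(): the state, without advancing time (a new reading comes with each control period).
- eyes.get_image(name): name is "side" or "top" or "wrist"; returns the picture (384x512x3 uint8, blue, green, red); there is no depth.
- eyes.camera_info(name): a dict with "fovy" (degrees; the focal length in pixels is half the picture's height over the tangent of half this angle, whatever the lens; pixels are square), "cx", "cy" (the principal point, pixels), "cam_to_world" (4x4, takes a point from camera to world coordinates); the wrist camera has in their place "mount" (4x4, takes a point from camera to tool coordinates, whose origin is the TCP and whose axes are the flange's). Camera axes: x right, y down, z forward; pixel columns grow to the right and rows downward; lengths in mm; the calibration is good to about 2 mm. A picture is of the moment at which its call begins: read the wrist's pose just before it. camera_info takes no time and is no camera call.
- workorder.finish_job(): hands the job in; it is judged then, once.
The state is a dict: "time_s": time; "q": joint angles; "dq": joint speeds; "joint_efforts": joint torques, N m; "ee_pos": TCP position; "tcp_rot": TCP orientation; "wrist_force": force on the tool from outside, world axes, zero at the start; "torque": the same for the moment, N m; "opening": finger opening in mm; "finger_force": force on a finger pad.
Only numpy, scipy, OpenCV 4.12 (cv2) and the standard library are available. Lean on these libraries where they do the work, as an engineer would, in place of code of your own. Each camera call takes 0.05 s, during which the arm holds its last target. There are 200 camera calls.

TASK

Stand the red-capped spring-loaded centre punch upright on the blue drill spot of the bracket blank, centred on the white cross, then press its red cap straight down until the spring inside snaps. Do not fire the punch anywhere else, and leave it standing on the spot with its cap sprung back up.

Things in the scene. Friction and masses are not known exactly. Their poses are not given: they have to be found in the camera images.
- punch: Loose centre punch, 0.31-0.52 kg, upright. Dark steel foot 60 mm dia, 10 high; aluminium sleeve 34 dia, 10 to 65 mm above the underside (grip at 45); red cap 30 dia on a thin rod, its flat top at 86 mm. Origin: centre of the underside, z up. It stands in a row along x with a green weight and an amber jar (both up to 60 wide, 76 high), centres 100 mm or more apart: close the fingers along y.
- punch_cap (a joint): Stroke of the red cap into the punch, in m: 0 when up, growing as it is pressed down, full stroke 0.012. Resistance starts at 3 N, climbs to about 12 N at 5 mm, then the hidden spring snaps and the cap gives way to its stop (fired beyond 9 mm). It springs back to 0 by itself when let go.
- drill_spot (a point): Centre of the blue disc (44 mm dia, white cross) on top of the bracket blank, 16 mm above the bench; z up. The blank, an aluminium plate 110 x 150 x 6 on plywood 130 x 170 x 10, is fixed to the bench; the spot is 55 to 57 mm from its nearest edges. Across the row of tools lies a finished bracket with a black hole instead of the blue disc: not to be punched.
Not all that is in view belongs to the job. Leave any pink look-alike of the part that bears drill_spot alone.

How it is judged:
By the outcome, as a careful person would: the job done as asked, in the order asked, and still so for the second after the job is handed in, with the robot touching nothing.
It also fails if it takes over 45 s, if anything falls off the work surface, if the arm or the gripper's body presses on something with over 40 N, if the wrist force passes 120 N, or if a joint passes its speed limit or range.

## Working session

There is one attempt and no reset: what is moved stays moved. The work goes in short steps, Python scripts to look and compute and a tool call to move; the robot and the scene stay as the last step left them, time stands still between calls to the robot, and variables do not carry over. Pictures are saved under pics/ and viewed, at most 10 in all, crops included, and the job is handed in when it is done.

Besides the shell and the picture viewer there is one more tool, called after "Emit:" by a JSON object that holds its "name" and its "arguments", one argument or row to a line. apply_moves: Moves the arm, as the interface text tells. Its arguments: {"type":"object","properties":{"translation":{"type":"array"},"rot":{"type":"array"},"gripper":{"type":"number"},"newtons":{"type":"number"}},"required":["translation","rot"]}

```bash
mkdir -p pics
python3 - <<'E'
from rig import r, eyes, workorder
import cv2, numpy as np
s=r.read_state(); print({k:np.round(s[k],3).tolist() for k in s})
for n in ("side","top","wrist"):
    im=eyes.get_image(n); cv2.imwrite(f"pics/{n}0.png",im)
    print(n,{k:np.round(v,3).tolist() if not isinstance(v,str) else v for k,v in eyes.camera_info(n).items()})
E
```

```text
{'time_s': 0.0, 'q': [-1.257, 0.707, -0.028, 1.485, 0.022, 0.951, -0.076], 'dq': [-0.0, -0.0, 0.0, 0.001, 0.0, 0.001, 0.0], 'joint_efforts': [0.003, -88.319, 1.235, -23.617, 0.017, 0.006, -0.0], 'ee_pos': [200.223, 538.744, 255.821], 'tcp_rot': [-0.0, 0.177, 0.984, -0.001], 'wrist_force': [0.519, 0.592, -0.215], 'torque': [-0.026, 0.007, -0.027], 'finger_force': 0.0, 'opening': 85.343}
side {'fovy': 52.298, 'cx': 257.597, 'cy': 189.636, 'cam_to_world': [[0.934, -0.252, 0.254, 370.745], [-0.357, -0.613, 0.705, -604.39], [-0.022, -0.749, -0.662, 653.273], [0.0, 0.0, 0.0, 1.0]]}
top {'fovy': 52.145, 'cx': 260.762, 'cy': 190.351, 'cam_to_world': [[-0.008, -0.994, 0.108, 507.165], [-0.999, 0.013, 0.046, -3.68], [-0.047, -0.107, -0.993, 861.743], [0.0, 0.0, 0.0, 1.0]]}
wrist {'fovy': 71.846, 'cx': 254.736, 'cy': 191.714, 'mount': [[-0.002, -0.948, -0.318, 82.854], [1.0, -0.002, -0.001, -1.117], [0.0, -0.318, 0.948, -118.548], [0.0, 0.0, 0.0, 1.0]]}
```

View pics/top0.png

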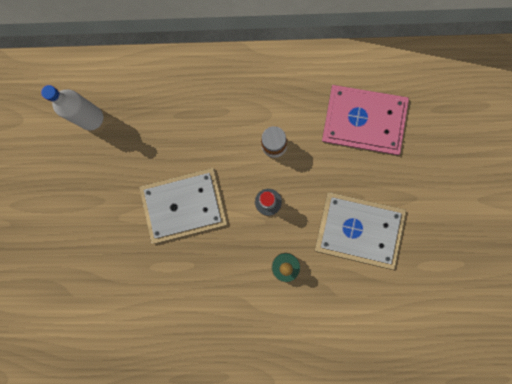

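View pics/side0.png

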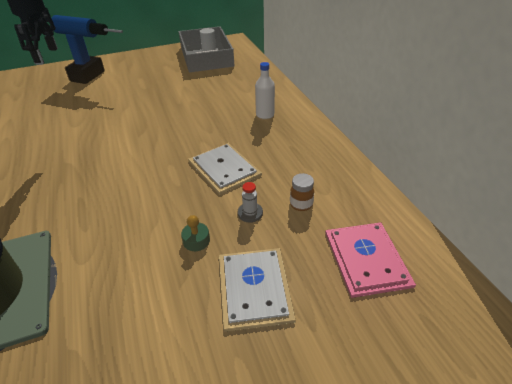

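The top view shows the punch's red cap at (267,199) and its foot at (268,203), with the blue spot at (353,228) on the aluminium blank. The pink look-alike is at upper right and the finished bracket at left. The side view shows the cap at (249,187) and the spot at (253,275).

```bash
cat > h.py <<'E'
import numpy as np, cv2
from scipy.spatial.transform import Rotation as R
from rig import r, eyes, workorder
def tool():
    s=r.read_state(); T=np.eye(4); T[:3,:3]=R.from_quat(np.roll(s["tcp_rot"],-1)).as_matrix(); T[:3,3]=s["ee_pos"]; return T
def hit(name,uv,z,T=None):
    c=eyes.camera_info(name); f=192/np.tan(np.radians(c["fovy"])/2)
    M=np.array(c["cam_to_world"]) if name!="wrist" else T@np.array(c["mount"])
    d=M[:3,:3]@[(uv[0]-c["cx"])/f,(uv[1]-c["cy"])/f,1]; o=M[:3,3]
    return (o+d*(z-o[2])/d[2]).round(1)
def blob(im,col,box=None):
    hsv=cv2.cvtColor(im,cv2.COLOR_BGR2HSV)
    m=(cv2.inRange(hsv,(105,140,60),(130,255,255)) if col=="blue" else cv2.inRange(hsv,(0,190,80),(4,255,255))|cv2.inRange(hsv,(174,190,80),(180,255,255)))
    m=cv2.morphologyEx(m,cv2.MORPH_CLOSE,np.ones((7,7),np.uint8))
    n,l,s,c=cv2.connectedComponentsWithStats(m)
    return [(c[i].round(1).tolist(),int(s[i,4])) for i in range(1,n) if s[i,4]>40]
E
python3 - <<'E'
from h import *
for n in ("top","side"):
    im=cv2.imread(f"pics/{n}0.png"); print(n,blob(im,"blue"),blob(im,"red"))
for n,c,s in (("top",(267,199),(353,228)),("side",(249,187),(253,275))):
    print(n,hit(n,c,86),hit(n,s,16))
print(hit("top",(268,203),5),hit("side",(250,212),5), R.from_matrix(tool()[:3,:3]).as_euler('ZYX',degrees=True), tool()[:3,:3].round(3))
for p in [(274,140),(286,267)]: print(hit("top",p,76))
E
```

```text
top [([49.8, 92.7], 180), ([357.5, 116.4], 242), ([352.3, 228.0], 280)] [([266.8, 198.4], 118)]
side [([71.3, 31.0], 738), ([263.8, 65.6], 43), ([364.7, 246.8], 209), ([252.8, 275.3], 283)] [([248.5, 186.6], 89)]
top [574.   19.6  86. ] [ 516.1 -160.4   16. ]
side [573.6  14.6  86. ] [ 515.7 -160.4   16. ]
[572.2  20.    5. ] [574.2  18.    5. ] [ 1.59615363e+02  1.05903058e-03 -1.79952807e+02] [[-0.937  0.348 -0.   ]
 [ 0.348  0.937 -0.001]
 [-0.    -0.001 -1.   ]]
[695.6   4.5  76. ]
[440.1 -16.2  76. ]
```

Emit:
{"name": "apply_moves", "arguments": {
  "translation": [
    [0,0,0],
    [0,0,0],
    [0,0,0],
    [-26.6,-37.2,0],
    [-26.6,-37.2,0]
  ],
  "rot": [
    [0,0,-6.8],
    [0,0,-6.8],
    [0,0,-6.8],
    [0,0,0],
    [0,0,0]
  ],
  "gripper": 1
}}

```text
time_s: 0.65
ee_pos: [253.6, 463.6, 255.8]
tcp_rot: [-0.0, -0.001, 1.0, -0.0]
wrist_force: [1.7, 0.7, 0.3]
opening: 85.3
finger_force: 0.0
```

Emit:
{"name": "apply_moves", "arguments": {
  "translation": [
    [-26.6,-37.2,0],
    [-26.6,-37.2,0],
    [-26.6,-37.2,0],
    [-26.6,-37.2,0],
    [-26.6,-37.2,0]
  ],
  "rot": [
    [0,0,0],
    [0,0,0],
    [0,0,0],
    [0,0,0],
    [0,0,0]
  ]
}}

```text
time_s: 1.15
ee_pos: [387.3, 276.9, 256.3]
tcp_rot: [-0.0, -0.0, 1.0, -0.0]
wrist_force: [0.4, -0.1, 0.1]
opening: 85.3
finger_force: 0.0
```

Emit:
{"name": "apply_moves", "arguments": {
  "translation": [
    [-26.6,-37.2,0],
    [-26.6,-37.2,0],
    [-26.6,-37.2,0],
    [-26.6,-37.2,0],
    [-26.6,-37.2,0]
  ],
  "rot": [
    [0,0,0],
    [0,0,0],
    [0,0,0],
    [0,0,0],
    [0,0,0]
  ]
}}

```text
time_s: 1.65
ee_pos: [520.4, 90.8, 256.3]
tcp_rot: [-0.0, -0.0, 1.0, -0.0]
wrist_force: [-0.2, 0.7, -0.0]
opening: 85.4
finger_force: 0.0
```

Emit:
{"name": "apply_moves", "arguments": {
  "translation": [
    [-26.5,-36.5,0],
    [-26.5,-36.5,0],
    [0,0,25],
    [0,0,25],
    [0,0,0]
  ],
  "rot": [
    [0,0,0],
    [0,0,0],
    [0,0,0],
    [0,0,0],
    [0,0,0]
  ]
}}

```text
time_s: 2.15
ee_pos: [571.5, 19.4, 203.8]
tcp_rot: [-0.002, -0.0, 1.0, -0.0]
wrist_force: [-0.1, 0.6, 1.3]
opening: 85.4
finger_force: 0.0
```

Run:
```python
from h import *
T=tool(); im=eyes.get_image("wrist"); cv2.imwrite("pics/w1.png",im)
print(T.round(3)[:3,3],r.read_state()["q"])
for p,a in blob(im,"red"): print(p,a,hit("wrist",p,86,T))
for p,a in blob(im,"blue"): print("blue",p,a,hit("wrist",p,16,T))
```

```text
[571.458  19.389 203.779] [ 0.0214323   0.77003825 -0.22050895  1.55601596  0.20563155  0.84069005
  1.29452688]
[254.2, 197.4] 662 [572.7  17.9  86. ]
blue [94.6, 127.6] 1158 [ 513.6 -162.4   16. ]
blue [104.6, 296.2] 46 [ 744.2 -192.5   16. ]
```

View pics/w1.png

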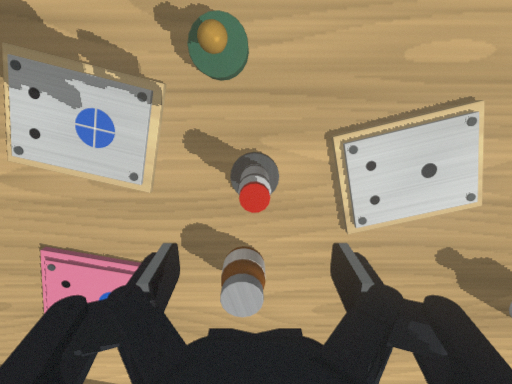

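The wrist view shows the red cap at (254,197), centred between the open fingers. The blue spot is at (95,128), giving about (514,-162), and nothing is in the fingers' way.

Emit:
{"name": "apply_moves", "arguments": {
  "translation": [
    [0,0,40],
    [0,0,40],
    [0,0,40],
    [0,0,33],
    [0,0,0]
  ],
  "rot": [
    [0,0,0],
    [0,0,0],
    [0,0,0],
    [0,0,0],
    [0,0,0]
  ]
}}

```text
time_s: 2.7
ee_pos: [571.6, 19.8, 51.4]
tcp_rot: [-0.002, -0.0, 1.0, -0.0]
wrist_force: [0.3, 0.9, 1.6]
opening: 85.4
finger_force: 0.0
```

Emit:
{"name": "apply_moves", "arguments": {
  "translation": [
    [0,0,0],
    [0,0,0],
    [0,0,0],
    [0,0,0],
    [0,0,0]
  ],
  "rot": [
    [0,0,0],
    [0,0,0],
    [0,0,0],
    [0,0,0],
    [0,0,0]
  ],
  "gripper": -1,
  "newtons": 40
}}

```text
time_s: 3.2
ee_pos: [573.2, 19.6, 54.8]
tcp_rot: [0.001, 0.0, 1.0, -0.0]
wrist_force: [-1.9, -1.2, 15.0]
opening: 32.9
finger_force: 38.3
```

Emit:
{"name": "apply_moves", "arguments": {
  "translation": [
    [0,0,0],
    [0,0,0],
    [0,0,0],
    [0,0,0],
    [0,0,0]
  ],
  "rot": [
    [0,0,0],
    [0,0,0],
    [0,0,0],
    [0,0,0],
    [0,0,0]
  ]
}}

```text
time_s: 3.7
ee_pos: [573.3, 19.5, 54.8]
tcp_rot: [0.001, -0.0, 1.0, -0.0]
wrist_force: [-1.7, -1.2, 15.4]
opening: 32.6
finger_force: 38.3
```

Emit:
{"name": "apply_moves", "arguments": {
  "translation": [
    [0,0,-10],
    [0,0,-30],
    [0,0,-30],
    [0,0,0],
    [0,0,0]
  ],
  "rot": [
    [0,0,0],
    [0,0,0],
    [0,0,0],
    [0,0,0],
    [0,0,0]
  ]
}}

```text
time_s: 4.2
ee_pos: [572.7, 19.6, 124.0]
tcp_rot: [0.0, -0.0, 1.0, -0.0]
wrist_force: [-0.2, 0.9, -4.1]
opening: 32.9
finger_force: 41.0
```

Run:
```python
from h import *
T=tool(); im=eyes.get_image("wrist"); cv2.imwrite("pics/w2.png",im)
print(T.round(3),r.read_state()["wrist_force"],r.read_state()["opening"])
for p,a in blob(im,"red"): print(p,a,hit("wrist",p,86+T[2,3]-54.8,T))
for p,a in blob(im,"blue"): print("blue",p,a,hit("wrist",p,16,T))
s=eyes.get_image("side"); cv2.imwrite("pics/s2.png",cv2.resize(s[100:320,150:400],None,fx=3,fy=2.7))
a=cv2.resize(s[100:300,180:380],(560,560)); b=cv2.resize(im,(747,560))[:, :]
cv2.imwrite("pics/both2.png",cv2.resize(np.hstack([a,b]),(800,343)))
```

```text
[[-1.00000e+00 -0.00000e+00  1.00000e-03  5.72663e+02]
 [-0.00000e+00  1.00000e+00 -0.00000e+00  1.95570e+01]
 [-1.00000e-03 -0.00000e+00 -1.00000e+00  1.23980e+02]
 [ 0.00000e+00  0.00000e+00  0.00000e+00  1.00000e+00]] [-0.30967699 -1.09339948 -3.76981027] 33.10795150697634
[254.1, 306.2] 3071 [567.9  18.4 155.2]
blue [38.9, 133.0] 2121 [ 513.3 -162.5   16. ]
```

View pics/both2.png

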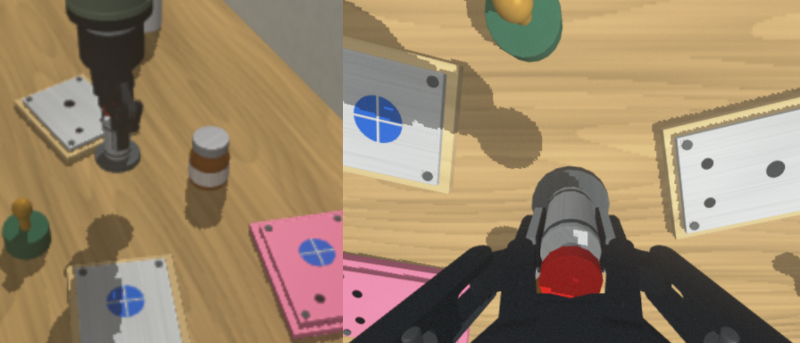

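Run:
```python
from h import *
im=cv2.imread("pics/w2.png"); c=im[175:325,180:330]
c=cv2.convertScaleAbs(cv2.resize(c,(600,600),interpolation=cv2.INTER_CUBIC),alpha=1.5)
cv2.imwrite("pics/c2.png",c)
```

```text
(no output)
```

View pics/c2.png

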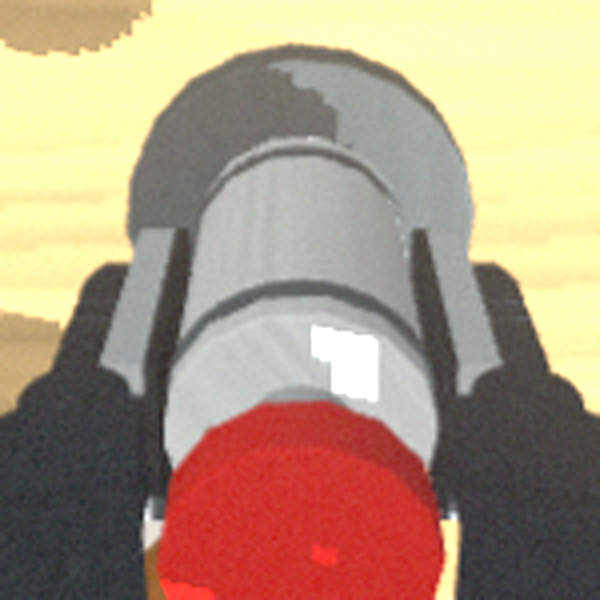

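The enlarged crop shows the punch upright in the fingers. The near bottom rim of its foot is at full-frame (255.2,186), and the near edge of the cap top is at about (255.5,285.7).

Run:
```python
from h import *
T=np.array([[-1,0,.001,572.66],[0,1,0,19.56],[-.001,0,-1,123.98],[0,0,0,1.]])
zu=69.2
print(hit("wrist",(255.2,186),zu,T)+[30,0,0],hit("wrist",(255.2,189),zu+10,T)+[30,0,0],hit("wrist",(255.5,285.5),zu+86,T)+[15,0,0])
print(hit("wrist",(212.4,230),zu+10,T),hit("wrist",(298,230),zu+10,T))
im=cv2.imread("pics/w1.png");cv2.imwrite("pics/c1.png",cv2.resize(im[95:160,60:130],(560,520),interpolation=cv2.INTER_CUBIC))
```

```text
[573.6  19.   69.2] [572.5  19.   79.2] [572.8  19.  155.2]
[571.9 -10.3  79.2] [572.   48.2  79.2]
```

Emit:
{"name": "apply_moves", "arguments": {
  "translation": [
    [0,-30,0],
    [0,-40,0],
    [0,-40,0],
    [0,-40,0],
    [0,-31,0]
  ],
  "rot": [
    [0,0,0],
    [0,0,0],
    [0,0,0],
    [0,0,0],
    [0,0,0]
  ]
}}

```text
time_s: 4.8
ee_pos: [571.8, -164.0, 122.3]
tcp_rot: [-0.001, 0.001, 1.0, -0.0]
wrist_force: [0.0, 0.4, -3.9]
opening: 33.0
finger_force: 41.0
```

Emit:
{"name": "apply_moves", "arguments": {
  "translation": [
    [0,0,0],
    [0,0,0],
    [0,0,0]
  ],
  "rot": [
    [0,0,0],
    [0,0,0],
    [0,0,0]
  ]
}}

```text
time_s: 5.1
ee_pos: [572.6, -160.2, 122.8]
tcp_rot: [-0.0, -0.001, 1.0, 0.0]
wrist_force: [-0.5, 0.5, -4.1]
opening: 33.2
finger_force: 41.0
```

Run:
```python
from h import *
T=tool(); im=eyes.get_image("wrist"); cv2.imwrite("pics/w3.png",im); print(T[:3,3])
for p,a in blob(im,"blue"): print("blue",p,a,hit("wrist",p,16,T))
c=cv2.resize(im[80:230,160:350],(760,600),interpolation=cv2.INTER_CUBIC); cv2.imwrite("pics/c3.png",c)
```

```text
[ 572.58630767 -160.17923085  122.83145682]
blue [254.2, 133.6] 2114 [ 513.7 -161.5   16. ]
```

View pics/c3.png

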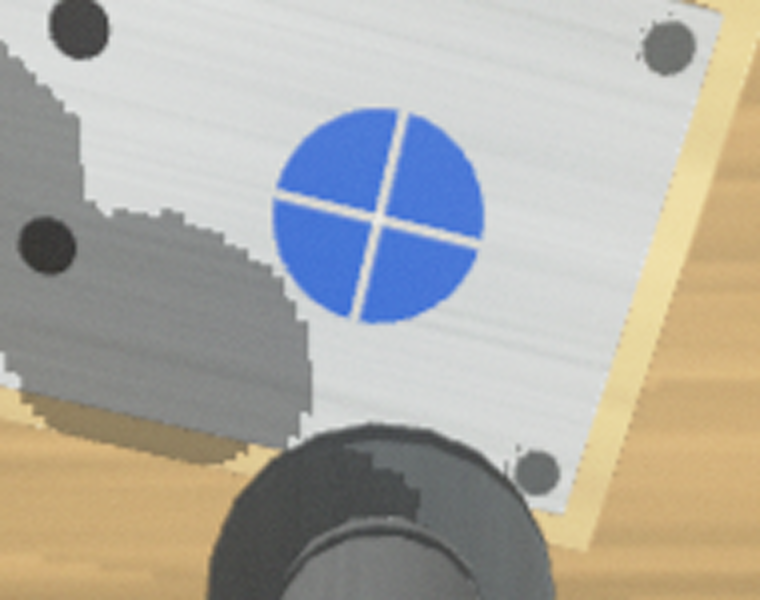

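The crop shows the cross at full-frame (254.6,134.4), with the foot centred on column 255. That leaves shifts of about -57.5 mm in x and -0.7 mm in y.

Emit:
{"name": "apply_moves", "arguments": {
  "translation": [
    [20,0,0],
    [25,0,0],
    [12.5,-0.7,0],
    [0,0,0],
    [0,0,0]
  ],
  "rot": [
    [0,0,0],
    [0,0,0],
    [0,0,0],
    [0,0,0],
    [0,0,0]
  ]
}}

```text
time_s: 5.65
ee_pos: [515.7, -161.4, 123.4]
tcp_rot: [0.0, -0.001, 1.0, 0.0]
wrist_force: [0.2, 0.6, -3.2]
opening: 32.8
finger_force: 41.1
```

Emit:
{"name": "apply_moves", "arguments": {
  "translation": [
    [0,0,15],
    [0,0,20],
    [0,0,11],
    [0,0,0],
    [0,0,0]
  ],
  "rot": [
    [0,0,0],
    [0,0,0],
    [0,0,0],
    [0,0,0],
    [0,0,0]
  ]
}}

```text
time_s: 6.15
ee_pos: [515.5, -161.9, 77.6]
tcp_rot: [0.0, -0.0, 1.0, -0.0]
wrist_force: [0.4, 0.2, -2.3]
opening: 33.0
finger_force: 41.1
```

Emit:
{"name": "apply_moves", "arguments": {
  "translation": [
    [0,0,1],
    [0,0,1],
    [0,0,1],
    [0,0,0],
    [0,0,0]
  ],
  "rot": [
    [0,0,0],
    [0,0,0],
    [0,0,0],
    [0,0,0],
    [0,0,0]
  ]
}}

```text
time_s: 6.65
ee_pos: [515.2, -162.1, 74.4]
tcp_rot: [0.0, -0.0, 1.0, -0.0]
wrist_force: [0.6, -1.0, -3.5]
opening: 33.2
finger_force: 41.1
```

Emit:
{"name": "apply_moves", "arguments": {
  "translation": [
    [0,1,1],
    [0,0,1],
    [0,0,1],
    [0,0,0],
    [0,0,0]
  ],
  "rot": [
    [0,0,0],
    [0,0,0],
    [0,0,0],
    [0,0,0],
    [0,0,0]
  ]
}}

```text
time_s: 7.15
ee_pos: [515.1, -161.1, 71.3]
tcp_rot: [-0.0, -0.0, 1.0, -0.0]
wrist_force: [0.2, 0.1, -2.9]
opening: 33.1
finger_force: 41.1
```

Emit:
{"name": "apply_moves", "arguments": {
  "translation": [
    [0,0,0.6],
    [0,0,0.6],
    [0,0,0],
    [0,0,0]
  ],
  "rot": [
    [0,0,0],
    [0,0,0],
    [0,0,0],
    [0,0,0]
  ]
}}

```text
time_s: 7.55
ee_pos: [515.1, -161.2, 70.8]
tcp_rot: [0.0, -0.0, 1.0, -0.0]
wrist_force: [-4.7, 0.4, 13.8]
opening: 33.1
finger_force: 43.1
```

Emit:
{"name": "apply_moves", "arguments": {
  "translation": [
    [0,0,-0.4],
    [0,0,0],
    [0,0,0],
    [0,0,0],
    [0,0,0]
  ],
  "rot": [
    [0,0,0],
    [0,0,0],
    [0,0,0],
    [0,0,0],
    [0,0,0]
  ]
}}

```text
time_s: 8.05
ee_pos: [515.2, -161.1, 70.9]
tcp_rot: [0.0, -0.0, 1.0, -0.0]
wrist_force: [-2.7, 0.2, 8.4]
opening: 33.1
finger_force: 42.3
```

Emit:
{"name": "apply_moves", "arguments": {
  "translation": [
    [0,0,0],
    [0,0,0],
    [0,0,0],
    [0,0,0],
    [0,0,0]
  ],
  "rot": [
    [0,0,0],
    [0,0,0],
    [0,0,0],
    [0,0,0],
    [0,0,0]
  ],
  "gripper": 1
}}

```text
time_s: 8.55
ee_pos: [515.2, -161.1, 70.5]
tcp_rot: [-0.0, -0.0, 1.0, -0.0]
wrist_force: [-0.7, 0.1, 0.2]
opening: 85.5
finger_force: 0.0
```

Emit:
{"name": "apply_moves", "arguments": {
  "translation": [
    [0,0,-20],
    [0,0,-40],
    [0,0,-40],
    [0,0,0],
    [0,0,0]
  ],
  "rot": [
    [0,0,0],
    [0,0,0],
    [0,0,0],
    [0,0,0],
    [0,0,0]
  ]
}}

```text
time_s: 9.05
ee_pos: [515.3, -161.2, 171.1]
tcp_rot: [0.001, -0.0, 1.0, -0.0]
wrist_force: [0.3, -0.3, -0.1]
opening: 85.3
finger_force: 0.0
```

Run:
```python
from h import *
T=tool(); im=eyes.get_image("wrist"); s=eyes.get_image("side"); t=eyes.get_image("top"); cv2.imwrite("pics/w4.png",im); cv2.imwrite("pics/s4.png",s); cv2.imwrite("pics/t4.png",t)
print(T[:3,3])
for n,i in (("wrist",im),("side",s),("top",t)):
  for p,a in blob(i,"red"): print(n,p,a,hit(n,p,102,T))
cv2.imwrite("pics/w4c.png",cv2.resize(im[90:290,120:390],(800,593),interpolation=cv2.INTER_CUBIC))
```

```text
[ 515.3022794  -161.23865501  171.09626875]
wrist [254.2, 217.2] 774 [ 515.9 -162.6  102. ]
side [250.7, 248.2] 116 [ 512.9 -163.4  102. ]
```

View pics/w4c.png

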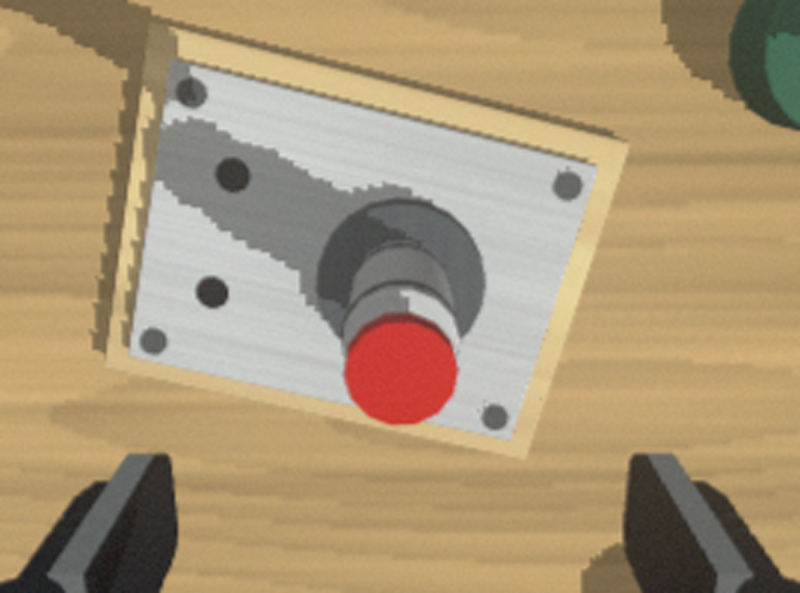

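The punch stands upright on the plate, with the cap at full-frame (255,215). I'll check the centring with a homography from the plate's screws and holes.

Run:
```python
from h import *
a=np.float32([(294.2,198.2),(327.2,92),(179.8,87),(171.8,141.5)])
b=np.float32([(287.1,230.7),(311.4,152.4),(198.6,149.1),(191.5,188.5)])
H,_=cv2.findHomography(a,b); c=cv2.perspectiveTransform(np.float32([[(254.6,134.4)]]),H)[0,0]
T=tool(); print(c,"cross",hit("wrist",c,16,T),"foot near edge+30",hit("wrist",(255.5,156.8),16,T)+[30,0,0],"by top rim",hit("wrist",(255.5,158.5),26,T)+[30,0,0])
print("sides",hit("wrist",(120+317/2.963,90+280/2.963),26,T),hit("wrist",(120+485/2.963,90+280/2.963),26,T))
```

```text
[255.7782  183.17288] cross [ 513.1 -160.8   16. ] foot near edge+30 [ 514.5 -161.1   16. ] by top rim [ 514.3 -161.1   26. ]
sides [ 511.5 -190.6   26. ] [ 511.6 -132.    26. ]
```

Emit:
{"name": "apply_moves", "arguments": {
  "translation": [
    [0,0,0],
    [0,0,0],
    [0,0,0],
    [0,0,0],
    [0,0,0]
  ],
  "rot": [
    [0,0,0],
    [0,0,0],
    [0,0,0],
    [0,0,0],
    [0,0,0]
  ],
  "gripper": -1
}}

```text
time_s: 9.7
ee_pos: [515.1, -161.1, 170.5]
tcp_rot: [-0.0, -0.0, 1.0, -0.0]
wrist_force: [-0.7, 0.7, 0.4]
opening: 12.0
finger_force: 0.0
```

Emit:
{"name": "apply_moves", "arguments": {
  "translation": [
    [0,0,15],
    [0,0,15],
    [0,0,7],
    [0,0,0],
    [0,0,0]
  ],
  "rot": [
    [0,0,0],
    [0,0,0],
    [0,0,0],
    [0,0,0],
    [0,0,0]
  ]
}}

```text
time_s: 10.2
ee_pos: [515.3, -161.1, 133.9]
tcp_rot: [0.0, -0.0, 1.0, -0.0]
wrist_force: [0.9, 1.6, -0.6]
opening: -0.0
finger_force: 0.0
```

Emit:
{"name": "apply_moves", "arguments": {
  "translation": [
    [0,0,2],
    [0,0,2],
    [0,0,2],
    [0,0,0],
    [0,0,0]
  ],
  "rot": [
    [0,0,0],
    [0,0,0],
    [0,0,0],
    [0,0,0],
    [0,0,0]
  ]
}}

```text
time_s: 10.7
ee_pos: [515.2, -161.1, 127.5]
tcp_rot: [-0.0, -0.0, 1.0, -0.0]
wrist_force: [0.8, 0.4, -0.6]
opening: -0.4
finger_force: 0.0
```

Emit:
{"name": "apply_moves", "arguments": {
  "translation": [
    [0,0,1.5],
    [0,0,1.5],
    [0,0,1],
    [0,0,0],
    [0,0,0]
  ],
  "rot": [
    [0,0,0],
    [0,0,0],
    [0,0,0],
    [0,0,0],
    [0,0,0]
  ]
}}

```text
time_s: 11.2
ee_pos: [515.3, -161.1, 123.9]
tcp_rot: [0.0, -0.0, 1.0, -0.0]
wrist_force: [-2.1, 0.6, 10.5]
opening: 0.3
finger_force: 5.2
```

Emit:
{"name": "apply_moves", "arguments": {
  "translation": [
    [0,0,1.5],
    [0,0,1.5],
    [0,0,1.5],
    [0,0,1.5],
    [0,0,0]
  ],
  "rot": [
    [0,0,0],
    [0,0,0],
    [0,0,0],
    [0,0,0],
    [0,0,0]
  ]
}}

```text
time_s: 11.7
ee_pos: [515.3, -161.1, 117.7]
tcp_rot: [0.0, -0.0, 1.0, -0.0]
wrist_force: [-1.6, 0.4, 8.5]
opening: 0.1
finger_force: 3.9
```

Emit:
{"name": "apply_moves", "arguments": {
  "translation": [
    [0,0,1],
    [0,0,1],
    [0,0,1],
    [0,0,0],
    [0,0,0]
  ],
  "rot": [
    [0,0,0],
    [0,0,0],
    [0,0,0],
    [0,0,0],
    [0,0,0]
  ]
}}

```text
time_s: 12.2
ee_pos: [515.3, -161.1, 115.0]
tcp_rot: [0.0, -0.0, 1.0, -0.0]
wrist_force: [-2.2, 0.3, 11.9]
opening: -0.3
finger_force: 6.2
```

Emit:
{"name": "apply_moves", "arguments": {
  "translation": [
    [0,0,0.7],
    [0,0,0.7],
    [0,0,0]
  ],
  "rot": [
    [0,0,0],
    [0,0,0],
    [0,0,0]
  ]
}}

```text
time_s: 12.5
ee_pos: [515.4, -161.2, 114.7]
tcp_rot: [0.001, -0.0, 1.0, -0.0]
wrist_force: [-8.3, 1.6, 36.8]
opening: -0.5
finger_force: 18.6
```

At the stop: the spring has snapped and the cap is at full stroke. Now I'll retract straight up and look.

Emit:
{"name": "apply_moves", "arguments": {
  "translation": [
    [0,0,-2],
    [0,0,-5],
    [0,0,-15],
    [0,0,-40],
    [0,0,-40]
  ],
  "rot": [
    [0,0,0],
    [0,0,0],
    [0,0,0],
    [0,0,0],
    [0,0,0]
  ]
}}

```text
time_s: 13.0
ee_pos: [514.8, -160.9, 216.1]
tcp_rot: [-0.001, -0.0, 1.0, 0.0]
wrist_force: [0.1, -0.4, -0.0]
opening: 0.1
finger_force: 0.0
```

Emit:
{"name": "apply_moves", "arguments": {
  "translation": [
    [0,0,0],
    [0,0,0],
    [0,0,0],
    [0,0,0],
    [0,0,0]
  ],
  "rot": [
    [0,0,0],
    [0,0,0],
    [0,0,0],
    [0,0,0],
    [0,0,0]
  ]
}}

```text
time_s: 13.5
ee_pos: [515.0, -161.0, 214.5]
tcp_rot: [-0.001, -0.0, 1.0, 0.0]
wrist_force: [-0.4, -0.5, -0.4]
opening: 0.1
finger_force: 0.0
```

Run:
```python
from h import *
T=tool(); im=eyes.get_image("wrist"); s=eyes.get_image("side"); print(T[:3,3])
for n,i in (("wrist",im),("side",s)):
  for p,a in blob(i,"red"): print(n,p,a,hit(n,p,102,T))
a=cv2.resize(s[190:340,180:330],(400,400)); cv2.imwrite("pics/f.png",np.hstack([a,cv2.resize(im[90:290,155:355],(400,400))]))
```

```text
[ 514.98264676 -160.95202422  214.47875987]
wrist [254.4, 203.2] 260 [ 520.5 -162.2  102. ]
side [251.7, 247.6] 144 [ 515.  -162.8  102. ]
```

View pics/f.png

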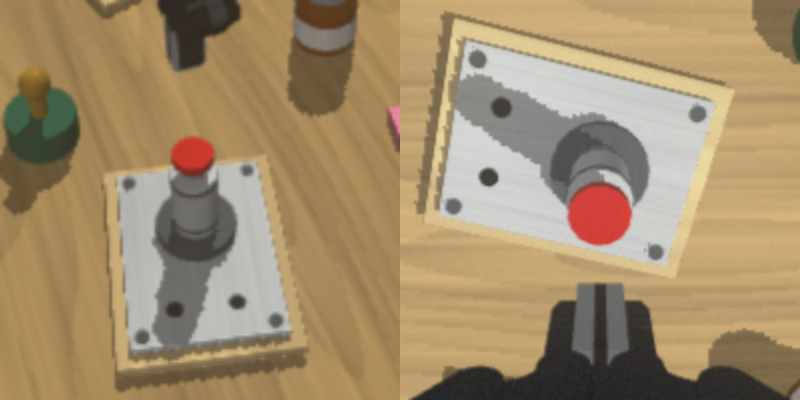

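The picture shows the punch upright on the spot (foot at about (195,228) in the left panel). The cap is up at (193,155) and the gripper is clear.

```bash
python3 -c "
from rig import workorder
print(workorder.finish_job())"
```

```text
the job is handed in; nothing more can be done
None
```

The punch is standing on the drill spot, about 1–2 mm off the white cross by camera; it was pressed once to its stop, where the spring snapped, its cap is back up, and the job is handed in at about 13.6 s.

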